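Move the clay figurines to the riser in the same order

ROBOT

A 6-joint arm with a two-finger parallel gripper is mounted at the origin on the work surface. World frame = base frame: x ahead of the robot, y to its left, z up, the work surface at z = 0. Lengths are in m, angles in rad, forces in N, time in s.
With the tool pointing down it reaches from about 0.325 to 0.775 m from the base axis. Payload 9.3 kg.
Tool frame: the origin (TCP) lies between the finger pads, 19 mm behind the fingertips; this is the grasp point; z points along the fingers, y is the line along which they close (so a half turn about z gives the same grasp; the last joint's range is limited). The gripper opens to 85 mm and grips with 20 to 120 N. Pads are 22 mm wide; open, the fingers measure 114 mm over their backs; the gripper's body (76 mm by 85 mm) begins 54 mm behind the grasp point. The pads swing forward as they close: fully open they stand 13 mm farther back than shut.
Start: joints at [1.034, 0.259, 0.021, 1.334, 0, 1.418], TCP at [0.206, 0.51, 0.25] pointing down, gripper open.
Joint ranges: [-3.04, 3.04], [-0.91, 1.82], [-1.04, 1.36], [-1.92, 1.95], [-1.52, 1.45], [-3.14, 3.14]. Speed limits (rad/s): [2.22, 2.22, 2.79, 3.14, 3.14, 3.14].

INTERFACE

Orientations are given as a 3x3 rotation matrix whose columns are the frame's x, y, z axes.
In Python, from plant import env, imaging gives the robot as it stands.
- The arm moves only by the tool play_rows, never from a script. Its argument "moves" is a list that holds one entry, the list of rows, each a list of 5 numbers: the shift along the tool's x, y, z in m, then the turn about the tool's z in rad, then the opening, from 0 (shut) to 1 (fully open). In form: [[[x, y, z, roll, jaw], ...]]. A call has exactly 8 rows; each row shifts and turns the commanded pose from where the row before left it, along the tool's axes as they then stand; what a row does not reach is not made up. A row lasts 1/10 s, in which the tool goes at most 50 mm and 8.59 degrees, less where a joint would pass 70% of its speed; a pose out of reach is approached as far as the arm can. A call with a gripper value outside its range is refused whole. The fingers move at their own pace and stop on an object; the grip force is fixed at half the most. Time passes only in rows, so rows that do not move let the fingers close, or fill a call up. It gives the time, the measured TCP pose, the force, the opening and the grip force at its end, in the units of the state.
- env.state(): the state, without advancing time (a new reading comes with each control period).
- imaging.camera(name): name is "scene" or "side" or "wrist"; returns a dict with "pixels" (384x512x3 uint8, blue, green, red), "z_map" (384x512 float32, m along the optical axis (not along the pixel's ray), 0 where there is no reading), "fx", "fy", "cx", "cy" (pixels), "pose" (4x4, takes a point from camera to world coordinates). Camera axes: x right, y up, looking along -z (the intrinsics and any distortion apply to the point x, -y, -z); pixel columns grow to the right and rows downward; lengths in m; the calibration is good to about 2 mm. A picture is of the moment at which its call begins.
- env.hand_in(): hands the job in; it is judged then, once.
The state is a dict: "clock": time; "joint_pos": joint angles; "joint_vel": joint speeds; "joint_torque": joint torques, N m; "tool_pos": TCP position; "ee_rot": TCP orientation; "contact_force": force on the tool from outside, world axes, zero at the start; "ft_torque": the same for the moment, N m; "grip_width": finger opening in m; "finger_force": force on a finger pad.
Only numpy, scipy, OpenCV 4.12 (cv2) and the standard library are available. Lean on these libraries where they do the work, as an engineer would, in place of code of your own. Each camera call takes 0.05 s, during which the arm holds its last target. There are 200 camera calls.

TASK

Move the four clay figurines from the low tray to the raised ash riser, one in the middle of each tile, keeping them in the same order from left to right. Set each one down gently and upright, without toppling any of them.

Things in the scene. Friction and masses are not known exactly. Their poses are not given: they have to be found in the camera images.
- rooster: terracotta rooster, 91 mm tall, on a round foot 42 mm across; beak to its own +y (34 mm), fan tail to -y (37 mm). Flat-sided body 26 mm wide along its own x (the way to grip it), 40 mm along y, 28 to 54 mm above its underside: grip with the TCP 44 mm above its underside. 0.12 kg. Loose. Origin at the centre of its underside, z up. 
- lighthouse: terracotta lighthouse, round, 90 mm tall, foot 46 mm across; straight shaft 29 mm in diameter from 14 to 58 mm above its underside, then a gallery 33 mm across and a small white lantern with a cap. Grip the shaft with the TCP 42 mm above its underside. 0.12 kg. Loose. Origin at the centre of its underside, z up. 
- house: terracotta cottage with a white gable roof (ridge along its own y) and chimney, 68 mm tall; walls 34 mm wide along its own x (the way to grip it), 46 mm along y, upright to 38 mm above its underside. Grip with the TCP 28 mm above its underside. 0.14 kg. Loose. Origin at the centre of its underside, z up. 
- tram: terracotta tramcar with white windows and a slanting trolley pole, 62 mm tall to the pole's tip, roof at 49 mm; 62 mm long along its own y, 28 mm wide along its own x (the way to grip it), flat-sided 8 to 39 mm above its underside. Grip with the TCP 28 mm above its underside. 0.13 kg. Loose. Origin at the centre of its underside, z up. 
- tile_rooster: the blue-and-white glazed tile of the low tray on which the rooster stands at the start: 72 x 72 mm, 6 mm thick, fixed in the tray. Origin at the centre of its underside; its top is 6 mm above the origin (24 mm above the shelf). All eight tiles look alike.
- tile_lighthouse: the blue-and-white glazed tile of the low tray on which the lighthouse stands at the start: 72 x 72 mm, 6 mm thick, fixed in the tray. Origin at the centre of its underside; its top is 6 mm above the origin (24 mm above the shelf). All eight tiles look alike.
- tile_house: the blue-and-white glazed tile of the low tray on which the house stands at the start: 72 x 72 mm, 6 mm thick, fixed in the tray. Origin at the centre of its underside; its top is 6 mm above the origin (24 mm above the shelf). All eight tiles look alike.
- tile_tram: the blue-and-white glazed tile of the low tray on which the tram stands at the start: 72 x 72 mm, 6 mm thick, fixed in the tray. Origin at the centre of its underside; its top is 6 mm above the origin (24 mm above the shelf). All eight tiles look alike.
- tray: low ash tray on which the figurines start: 96 mm deep (x), 340 mm long (y), fixed, four tiles in a row at y = +120, +40, -40, -120 mm, tops 24 mm above the shelf. Which figurine stands on which tile varies, and whether the tray is left or right of the riser. Origin at the centre of its underside on the shelf; +x points away from the robot, +y to its left (within 0.25 rad).
- riser: raised ash display riser, a bench 96 mm deep (x), 340 mm long (y), fixed; its four tiles, empty at the start, are 72 x 72 mm, tops 62 mm above the shelf, centres at x = 0 and y = +120, +40, -40, -120 mm. Origin at the centre of its underside on the shelf; +x points away from the robot, +y to its left (within 0.25 rad).
Not all that is in view belongs to the job. What is shaped like the tram but red is not meant.

How it is judged:
At the end, for the whole second after the job is handed in: Each figurine stands upright (within 0.1 rad) and at rest on the riser's tile that has the same place in the row, counted from the left, as the tray tile it started on; its centre is within 14 mm of the tile's centre along and across the riser, its foot on the tile (within 4 mm), and it is released (((y of tile_rooster in the frame of tray between 0.1 and 0.14 m and y of rooster in the frame of riser between 0.106 and 0.134 m) or (y of tile_rooster in the frame of tray between 0.02 and 0.06 m and y of rooster in the frame of riser between 0.026 and 0.054 m) or (y of tile_rooster in the frame of tray between -0.06 and -0.02 m and y of rooster in the frame of riser between -0.054 and -0.026 m) or (y of tile_rooster in the frame of tray between -0.14 and -0.1 m and y of rooster in the frame of riser between -0.134 and -0.106 m)) and x of rooster in the frame of riser between -0.014 and 0.014 m and z of rooster in the frame of riser between 0.058 and 0.066 m and angle between each of rooster, lighthouse, house, tram's own z axis and vertical below 0.1 rad and linear speed of each of rooster, lighthouse, house, tram below 0.02 m/s and angular speed of each of rooster, lighthouse, house, tram below 0.2 rad/s and ((y of tile_lighthouse in the frame of tray between 0.1 and 0.14 m and y of lighthouse in the frame of riser between 0.106 and 0.134 m) or (y of tile_lighthouse in the frame of tray between 0.02 and 0.06 m and y of lighthouse in the frame of riser between 0.026 and 0.054 m) or (y of tile_lighthouse in the frame of tray between -0.06 and -0.02 m and y of lighthouse in the frame of riser between -0.054 and -0.026 m) or (y of tile_lighthouse in the frame of tray between -0.14 and -0.1 m and y of lighthouse in the frame of riser between -0.134 and -0.106 m)) and x of lighthouse in the frame of riser between -0.014 and 0.014 m and z of lighthouse in the frame of riser between 0.058 and 0.066 m and ((y of tile_house in the frame of tray between 0.1 and 0.14 m and y of house in the frame of riser between 0.106 and 0.134 m) or (y of tile_house in the frame of tray between 0.02 and 0.06 m and y of house in the frame of riser between 0.026 and 0.054 m) or (y of tile_house in the frame of tray between -0.06 and -0.02 m and y of house in the frame of riser between -0.054 and -0.026 m) or (y of tile_house in the frame of tray between -0.14 and -0.1 m and y of house in the frame of riser between -0.134 and -0.106 m)) and x of house in the frame of riser between -0.014 and 0.014 m and z of house in the frame of riser between 0.058 and 0.066 m and ((y of tile_tram in the frame of tray between 0.1 and 0.14 m and y of tram in the frame of riser between 0.106 and 0.134 m) or (y of tile_tram in the frame of tray between 0.02 and 0.06 m and y of tram in the frame of riser between 0.026 and 0.054 m) or (y of tile_tram in the frame of tray between -0.06 and -0.02 m and y of tram in the frame of riser between -0.054 and -0.026 m) or (y of tile_tram in the frame of tray between -0.14 and -0.1 m and y of tram in the frame of riser between -0.134 and -0.106 m)) and x of tram in the frame of riser between -0.014 and 0.014 m and z of tram in the frame of riser between 0.058 and 0.066 m); the robot touches nothing.
It fails at once if a figurine is toppled (leans over 0.7 rad) (angle between any of rooster, lighthouse, house, tram's own z axis and vertical above 0.7 rad).
It fails at once if a figurine is dropped or slammed onto the riser (over 0.5 m/s within 20 mm above its tiles) ((x of rooster in the frame of riser between -0.05 and 0.05 m and y of rooster in the frame of riser between -0.17 and 0.17 m and z of rooster in the frame of riser between 0.058 and 0.082 m and linear speed of rooster above 0.5 m/s) or (x of lighthouse in the frame of riser between -0.05 and 0.05 m and y of lighthouse in the frame of riser between -0.17 and 0.17 m and z of lighthouse in the frame of riser between 0.058 and 0.082 m and linear speed of lighthouse above 0.5 m/s) or (x of house in the frame of riser between -0.05 and 0.05 m and y of house in the frame of riser between -0.17 and 0.17 m and z of house in the frame of riser between 0.058 and 0.082 m and linear speed of house above 0.5 m/s) or (x of tram in the frame of riser between -0.05 and 0.05 m and y of tram in the frame of riser between -0.17 and 0.17 m and z of tram in the frame of riser between 0.058 and 0.082 m and linear speed of tram above 0.5 m/s)).
It also fails if it takes over 120 s, if anything falls off the work surface, if the arm or the gripper's body presses on something with over 40 N, if the wrist force passes 120 N, or if a joint passes its speed limit or range.

## Working session

There is one attempt and no reset: what is moved stays moved. The work goes in short steps, Python scripts to look and compute and a tool call to move; the robot and the scene stay as the last step left them, time stands still between calls to the robot, and variables do not carry over. Pictures are saved under pics/ and viewed, at most 14 in all, crops included, and the job is handed in when it is done.

Besides the shell and the picture viewer there is one more tool, called after "Call:" as name([rows], argument=value, ...), one row to a line, values as JSON. play_rows: Moves the arm, as the interface text tells. Its arguments: {"type":"object","properties":{"moves":{"type":"array"}},"required":["moves"]}

```bash
ls; mkdir -p pics
python3 - <<'E'
from plant import env, imaging
import cv2,numpy as np
s=env.state(); print({k:np.round(v,3).tolist() for k,v in s.items()})
for n in ["scene","side","wrist"]:
    c=imaging.camera(n); cv2.imwrite(f"pics/{n}0.png",c["pixels"]); np.savez(f"pics/{n}0.npz",**c)
    print(n,{k:(np.round(v,3).tolist()) for k,v in c.items() if k not in("pixels","z_map")})
E
```

```text
pics
{'clock': 0.0, 'joint_pos': [1.034, 0.259, 0.021, 1.334, -0.0, 1.418], 'joint_vel': [0.0, 0.0, -0.0, -0.001, -0.001, -0.0], 'joint_torque': [-0.0, -55.565, 34.453, 0.014, -0.0, -0.0], 'tool_pos': [0.206, 0.51, 0.249], 'ee_rot': [[-0.927, 0.374, -0.001], [0.374, 0.927, -0.001], [0.0, -0.001, -1.0]], 'contact_force': [-0.637, -0.288, 0.246], 'ft_torque': [0.039, 0.026, -0.011], 'finger_force': 0.0, 'grip_width': 0.085}
scene {'fx': 393.581, 'fy': 393.581, 'cx': 255.865, 'cy': 185.616, 'pose': [[-0.782, -0.418, 0.463, 0.942], [0.624, -0.514, 0.589, 0.601], [-0.008, 0.749, 0.662, 0.718], [0.0, 0.0, 0.0, 1.0]]}
side {'fx': 367.105, 'fy': 367.105, 'cx': 256.424, 'cy': 184.69, 'pose': [[0.738, 0.499, -0.454, 0.077], [-0.675, 0.544, -0.499, -0.435], [-0.002, 0.674, 0.739, 0.698], [0.0, 0.0, 0.0, 1.0]]}
wrist {'fx': 289.24, 'fy': 289.24, 'cx': 259.274, 'cy': 188.143, 'pose': [[0.374, -0.879, -0.296, 0.128], [0.927, 0.354, 0.121, 0.538], [-0.001, -0.32, 0.947, 0.374], [0.0, 0.0, 0.0, 1.0]]}
```

View pics/scene0.png

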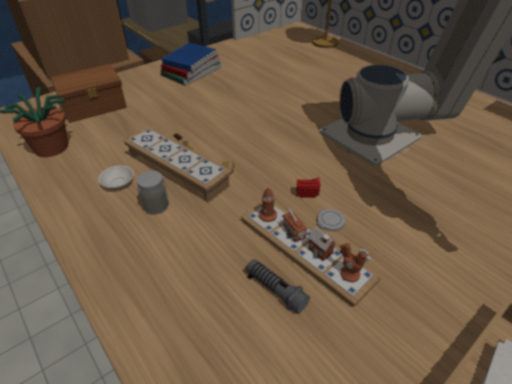

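View pics/side0.png

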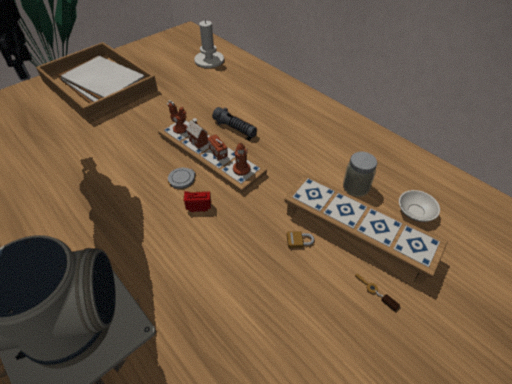

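View pics/wrist0.png

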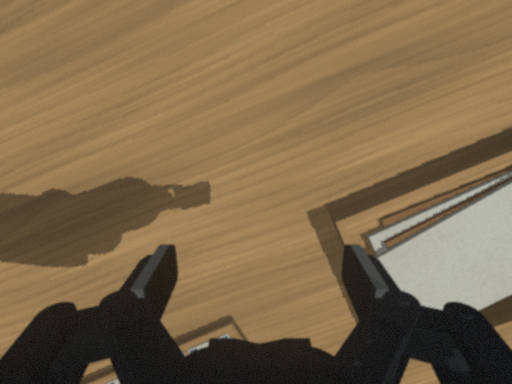

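The scene view (from the far side) shows the riser at about (180,160) and the tray at about (310,250). The side view shows the tray figurines from the left as rooster (178,120), house (198,135), tram (218,147), lighthouse (241,160), with the empty riser tiles from (313,193) to (417,243). The red tram at (197,201) is a decoy. The wrist view shows only the board and part of the tray rim.

```bash
cat > h.py <<'E'
import numpy as np,cv2
def cloud(c):
    z=c["z_map"]; v,u=np.mgrid[:z.shape[0],:z.shape[1]]
    P=np.stack([(u-c["cx"])/c["fx"]*z,-(v-c["cy"])/c["fy"]*z,-z,np.ones_like(z)],-1)@np.asarray(c["pose"]).T
    P=P[...,:3]; P[z<=0]=np.nan
    return P
def rect(xy):
    (cx,cy),(w,h),a=cv2.minAreaRect(xy.astype(np.float32)*1000)
    a=np.deg2rad(a)
    if w>h: a-=np.pi/2;w,h=h,w     # h (long) along y
    a=(a+np.pi/2)%np.pi-np.pi/2
    return np.array([cx/1000,cy/1000]),a,w,h
E
python3 - <<'E'
from h import *
for n in ["scene","side"]:
    c=np.load(f"pics/{n}0.npz"); P=cloud(c); hsv=cv2.cvtColor(c["pixels"],cv2.COLOR_BGR2HSV)
    table=P[...,2]; print(n,"table med",np.nanmedian(table[(abs(table)<.02)]))
    for nm,lo,hi,bx in [("riser",.05,.075,None),("tray",.014,.032,None)]:
        m=((P[...,2]>lo)&(P[...,2]<hi)).astype(np.uint8)
        k,lab,st,ce=cv2.connectedComponentsWithStats(m)
        for i in range(1,k):
            if st[i,4]>900:
                Q=P[lab==i]; r=rect(Q[:,:2]); print(nm,st[i],np.round(r[0],4),np.round(r[1:],3),"z",np.percentile(Q[:,2],[10,50,90]).round(4))
E
```

```text
scene table med 0.0001421493779094618
riser [ 124  127  107   64 2781] [ 0.5755 -0.231 ] [2.18000e-01 9.85980e+01 3.41908e+02] z [0.0579 0.0614 0.0634]
tray [ 241  202  140  104 3532] [0.4923 0.2086] [9.50000e-02 9.80070e+01 3.41367e+02] z [0.0201 0.0231 0.0257]
side table med 0.0008986991842640513
riser [ 342    0  170   64 1178] [1.4973 0.1954] [  0.     18.793 731.075] z [0.0524 0.0622 0.0721]
riser [ 284  174  164  104 6005] [ 0.5711 -0.2314] [2.13000e-01 9.93900e+01 3.39961e+02] z [0.0589 0.0619 0.0638]
tray [321   0 191  75 926] [1.4975 0.2468] [  0.     17.744 867.592] z [0.0158 0.0227 0.0299]
tray [ 158  118  109   74 2001] [0.4875 0.2087] [9.20000e-02 9.71880e+01 3.41779e+02] z [0.0203 0.0238 0.0264]
```

Run:
```python
from h import *
R=lambda a:np.array([[np.cos(a),-np.sin(a)],[np.sin(a),np.cos(a)]])
can=np.zeros((600,780,3),np.uint8)
cfg={"scene":([.4923,.2086],.0945),"side":([.4875,.2087],.0925)}
order=[("rooster",.12,(28,54)),("house",.04,(10,38)),("tram",-.04,(8,39)),("lighthouse",-.12,(16,56))]
for j,n in enumerate(cfg):
    c=np.load(f"pics/{n}0.npz"); P=cloud(c); t,a=cfg[n]
    L=(P[...,:2]-np.array(t))@R(a); z=P[...,2]-.024
    for nm,y,(b0,b1) in order:
        m=(abs(L[...,0])<.045)&(abs(L[...,1]-y)<.042)
        mb=m&(z>b0/1e3)&(z<b1/1e3); ma=m&(z>.006)
        q=L[mb]; r=rect(q)
        print(n,nm,mb.sum(),"body local",r[0].round(4),"yaw-tray",round(r[1],3),np.round(r[2:],1),"top",np.nanmax(z[m]).round(3), "all",L[ma].min(0).round(3),L[ma].max(0).round(3))
        for p,h,b in zip(L[ma],z[ma],c["pixels"][ma]):
            cv2.circle(can,(int(390-p[1]*1000*2.2),int(150+j*300-p[0]*1000*2.2)),2,tuple(int(x) for x in np.clip(b*(1.0 if not(b0/1e3<h<b1/1e3) else 1),0,255)),-1)
cv2.imwrite("pics/top.png",can)
for n,(u0,v0,u1,v1) in {"scene":(235,180,385,300),"side":(155,90,275,190)}.items():
    c=np.load(f"pics/{n}0.npz"); cv2.imwrite(f"pics/{n}_z.png",cv2.resize(c["pixels"][v0:v1,u0:u1],None,fx=5,fy=5,interpolation=cv2.INTER_CUBIC))
```

```text
scene rooster 193 body local [0.0005 0.1199] yaw-tray -0.293 [28.8 46.3] top 0.092 all [-0.018  0.089] [0.019 0.154]
scene house 217 body local [0.0072 0.0468] yaw-tray 0.552 [28.1 56.2] top 0.069 all [-0.024  0.014] [0.015 0.065]
scene tram 227 body local [ 0.0101 -0.0352] yaw-tray 0.134 [27.6 64.9] top 0.063 all [-0.021 -0.07 ] [ 0.021 -0.005]
scene lighthouse 140 body local [ 0.006  -0.1161] yaw-tray 0.759 [14.5 29.1] top 0.089 all [-0.022 -0.144] [ 0.022 -0.099]
side rooster 96 body local [-0.0079  0.1167] yaw-tray 0.598 [22.1 41.8] top 0.094 all [-0.022  0.087] [0.018 0.153]
side house 153 body local [-0.0144  0.0324] yaw-tray 0.554 [28.5 56.5] top 0.07 all [-0.022  0.014] [0.017 0.067]
side tram 154 body local [-0.0121 -0.0402] yaw-tray 0.193 [26.5 63.6] top 0.06 all [-0.021 -0.069] [ 0.02  -0.006]
side lighthouse 134 body local [-0.0057 -0.1267] yaw-tray 0.646 [14.7 28.5] top 0.09 all [-0.021 -0.144] [ 0.022 -0.101]
```

View pics/top.png

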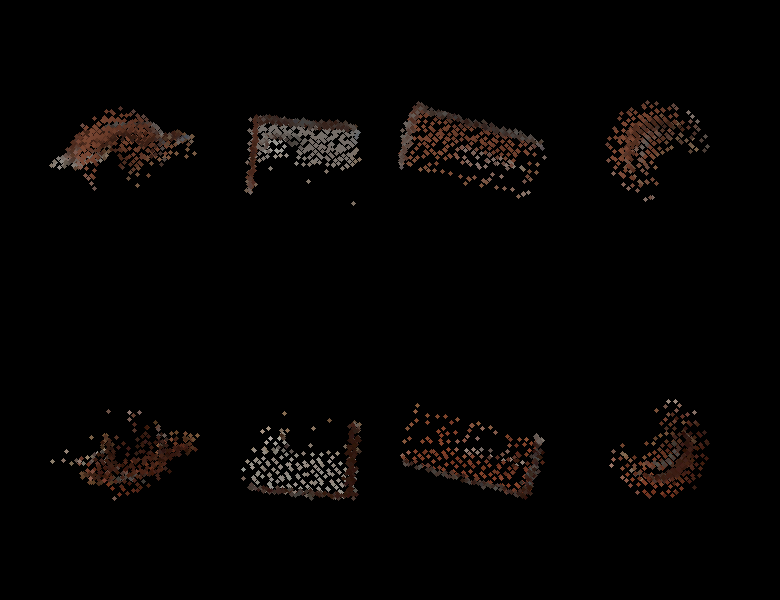

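View pics/scene_z.png

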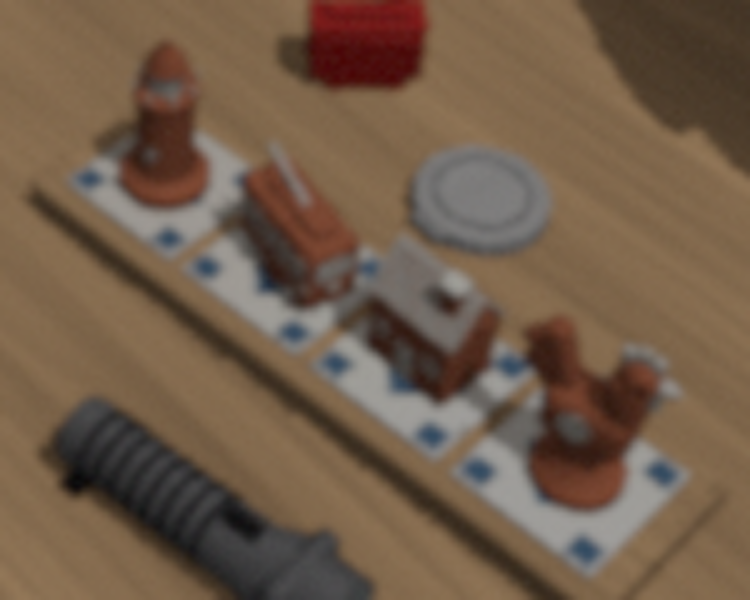

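The top-down plot (scene cloud above, side cloud below) shows four separate figurines, with the long axes of house, tram and rooster turned slightly clockwise. The zoom confirms the rooster's beak points toward the house, at about (540,330). Next I merge the clouds in the tray frame and compute the grasp poses.

Run:
```python
from h import *
from scipy.optimize import least_squares
R=lambda a:np.array([[np.cos(a),-np.sin(a)],[np.sin(a),np.cos(a)]])
cfg={"scene":([.4923,.2086],.0945),"side":([.4875,.2087],.0925)}
T=np.array([.490,.2087]);ta=.0935; S=np.array([.5733,-.2312]); sa=.2155
order=[("rooster",.12,(28,54),44),("house",.04,(4,36),28),("tram",-.04,(9,38),28),("lighthouse",-.12,(17,55),42)]
for nm,y,(b0,b1),g in order:
    A=[]
    for n in cfg:
        c=np.load(f"pics/{n}0.npz"); P=cloud(c); t,a=cfg[n]
        L=(P[...,:2]-np.array(t))@R(a); z=P[...,2]-.024
        A.append(L[(abs(L[...,0])<.045)&(abs(L[...,1]-y)<.042)&(z>b0/1e3)&(z<b1/1e3)])
    A=np.vstack(A)
    if nm=="lighthouse":
        s=least_squares(lambda p:np.hypot(*(A-p[:2]).T)-p[2],[0,y,.0145],loss="soft_l1",f_scale=.001).x
        ctr,a,sz=s[:2],0,(2e3*s[2],)
    else:
        if nm=="rooster": A=A[np.abs((A-[0,y])@R(-.3)[:,1])<.03]
        r=rect(A); ctr,a,sz=r[0],r[1],r[2:]
    w=T+R(ta)@ctr; d=S+R(sa)@[0,y]
    print(nm,"local",ctr.round(4),"a",round(a,3),np.round(sz,1),"| WORLD",w.round(4),"phi",round(a+ta,3),"z",.024+g/1e3,"| DEST",d.round(4),"z",.062+g/1e3)
```

```text
rooster local [-0.0015  0.1186] a -0.032 [28.8 48.1] | WORLD [0.4775 0.3266] phi 0.062 z 0.068 | DEST [ 0.5476 -0.114 ] z 0.106
house local [-0.0101  0.0418] a -0.063 [48.5 53.7] | WORLD [0.476  0.2494] phi 0.03 z 0.052000000000000005 | DEST [ 0.5647 -0.1921] z 0.09
tram local [-0.0001 -0.0367] a -0.239 [29.9 64.5] | WORLD [0.4933 0.1722] phi -0.146 z 0.052000000000000005 | DEST [ 0.5819 -0.2703] z 0.09
lighthouse local [-1.00e-04 -1.22e-01] a 0 [26.6] | WORLD [0.5013 0.0872] phi 0.093 z 0.066 | DEST [ 0.599  -0.3484] z 0.10400000000000001
```

Call:
play_rows([
  [[0, 0, 0, 0.136, 1], [0, 0, 0, 0.136, 1], [0, 0, 0, 0.136, 1], [0, 0, 0, 0.136, 1], [0, 0, 0, 0.136, 1], [0, 0, 0, 0.136, 1], [0, 0, 0, 0.136, 1], [0, 0, 0, 0.136, 1]],
])

```text
clock: 0.95
tool_pos: [0.2059, 0.5099, 0.2497]
ee_rot: [[-0.093, 0.996, -0.0], [0.996, 0.093, -0.001], [-0.001, -0.0, -1.0]]
contact_force: [-0.6, 0.2, -0.1]
grip_width: 0.0853
finger_force: 0.0
```

Call:
play_rows([
  [[-0.0262, 0.0315, 0.0025, 0, 1], [-0.0262, 0.0315, 0.0025, 0, 1], [-0.0262, 0.0315, 0.0025, 0, 1], [-0.0262, 0.0315, 0.0025, 0, 1], [-0.0262, 0.0315, 0.0025, 0, 1], [-0.0262, 0.0315, 0.0025, 0, 1], [-0.0262, 0.0315, 0.0025, 0, 1], [-0.0262, 0.0315, 0.0025, 0, 1]],
])

```text
clock: 1.75
tool_pos: [0.4786, 0.3251, 0.2297]
ee_rot: [[-0.099, 0.995, -0.0], [0.995, 0.099, -0.0], [-0.0, -0.0, -1.0]]
contact_force: [0.7, 0.4, -0.6]
grip_width: 0.0854
finger_force: 0.0
```

```bash
cat > plan.py <<'E'
# prints roll to reach phi (angle of tool y in world), then shift along the tool's axes after that roll
import numpy as np
from plant import env
def plan(p,phi):
    s=env.state(); R=np.array(s["ee_rot"]); t=np.array(s["tool_pos"])
    a=np.arctan2(R[1,1],R[0,1]); roll=-((phi-a+np.pi)%(2*np.pi)-np.pi)
    c,q=np.cos(roll),np.sin(roll); R2=R@np.array([[c,-q,0],[q,c,0],[0,0,1]])
    print("t",s["clock"],"at",t.round(4),"phi",round(a,3),"w",np.round(s["grip_width"],4),"F",np.round(s["contact_force"],1),"ff",round(float(s["finger_force"]),1),"| roll",round(roll,3),"shift",(R2.T@(np.array(p)-t)).round(4))
E
python3 - <<'E'
from plan import *
from h import *
from plant import imaging
plan([.4775,.3266,.23],.1)
c=imaging.camera("wrist"); cv2.imwrite("pics/w1.png",c["pixels"]); np.savez("pics/w1.npz",**c)
E
```

```text
t 1.75 at [0.4786 0.3251 0.2297] phi 0.099 w 0.0854 F [ 0.7  0.4 -0.6] ff 0.0 | roll -0.001 shift [ 0.0016 -0.001  -0.0003]
```

View pics/w1.png

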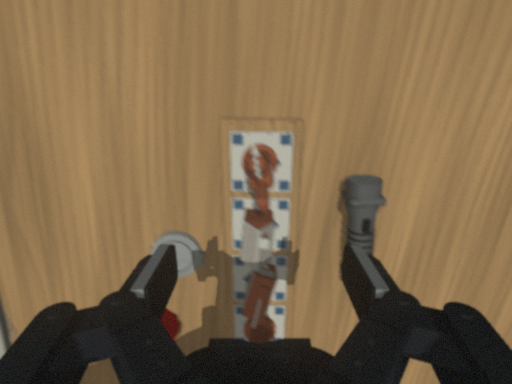

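The wrist view shows the rooster at (260,160) between the open fingers' line, then house (258,235), tram (260,290) and lighthouse (258,325). I'll use this view's depth to refine the yaws and the offset between cameras.

Run:
```python
from h import *
R=lambda a:np.array([[np.cos(a),-np.sin(a)],[np.sin(a),np.cos(a)]])
c=np.load("pics/w1.npz"); P=cloud(c); z=P[...,2]; px=c["pixels"].astype(int)
T=np.array([.490,.2087]);ta=.0935
L=(P[...,:2]-T)@R(ta)
m=(abs(L[...,0])<.06)&(abs(L[...,1])<.18)&(z>.018)&(z<.032); Q=L[m]
print("tray x edges by y-slice (local):",[(y,*np.percentile(Q[abs(Q[:,1]-y)<.01][:,0],[1,99]).round(4)) for y in (.15,.08,.0)],"ymax",np.percentile(Q[:,1],99.7))
k=(px[...,2]>1.25*px[...,1])&(px[...,2]<200)
for nm,y,h0,h1 in [("rooster",.12,.024+.03,.13),("rooster low",.12,.024+.03,.024+.052),("house",.04,.024+.030,.12),("tram",-.04,.024+.03,.1)]:
    m=(abs(L[...,0])<.045)&(abs(L[...,1]-y)<.04)&(z>h0)&(z<h1); q=L[m]
    r=rect(q); _,_,v=np.linalg.svd(q-q.mean(0)); d=v[0]*np.sign(v[0,1])
    print(nm,len(q),r[0].round(4),np.round(r[1:],3),"pca a",round(np.arctan2(-d[0],d[1]),3),"mean",q.mean(0).round(4),"x,y rng",np.percentile(q,[2,98],axis=0).round(4).tolist())
```

```text
tray x edges by y-slice (local): [(0.15, np.float64(-0.0484), np.float64(0.0451)), (0.08, np.float64(-0.0486), np.float64(0.045)), (0.0, np.float64(-0.049), np.float64(0.0452))] ymax 0.1685345665942073
rooster 1286 [-0.0037  0.1205] [ 0.166 27.053 66.872] pca a 0.134 mean [-0.0031  0.1221] x,y rng [[-0.0162, 0.0917], [0.0089, 0.1484]]
rooster low 167 [-0.0039  0.1217] [ 0.166 27.053 37.805] pca a -0.55 mean [-0.0021  0.1252] x,y rng [[-0.0173, 0.1046], [0.01, 0.141]]
house 1491 [-0.0059  0.038 ] [-0.075 35.361 50.107] pca a -0.106 mean [-0.006   0.0426] x,y rng [[-0.0231, 0.0146], [0.0112, 0.0624]]
tram 1185 [-0.0035 -0.0377] [-0.297 28.698 62.102] pca a -0.312 mean [-0.0034 -0.0324] x,y rng [[-0.0211, -0.0656], [0.0149, -0.0071]]
```

Call:
play_rows([
  [[0, 0, 0, -0.08, 1], [0, 0, 0, -0.08, 1], [0.0041, -0.0026, 0.01, 0, 1], [0, 0, 0.025, 0, 1], [0, 0, 0.025, 0, 1], [0, 0, 0.025, 0, 1], [0, 0, 0.02, 0, 1], [0, 0, 0.01, 0, 1]],
])

```text
clock: 2.6
tool_pos: [0.4724, 0.3295, 0.1125]
ee_rot: [[-0.255, 0.967, -0.003], [0.967, 0.255, -0.001], [-0.001, -0.003, -1.0]]
contact_force: [-0.3, 0.9, 0.4]
grip_width: 0.0853
finger_force: 0.0
```

Run:
```python
from plan import *
from h import *
from plant import imaging
plan([.4751,.3284,.068],.26)
c=imaging.camera("wrist"); cv2.imwrite("pics/w2.png",c["pixels"])
```

```text
t 2.6 at [0.4724 0.3295 0.1125] phi 0.257 w 0.0853 F [-0.3  0.9  0.4] ff 0.0 | roll -0.003 shift [-0.0017  0.0025  0.0445]
```

View pics/w2.png

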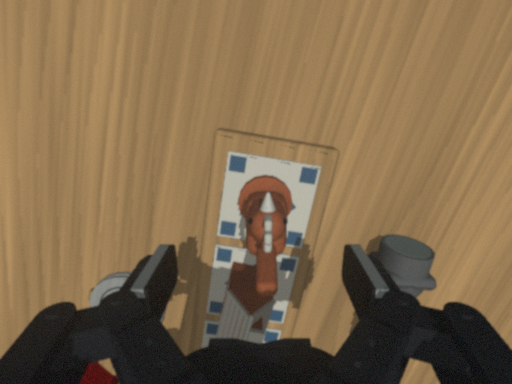

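The rooster's axis now runs vertically in the image, centred between the fingers at about column 265. The descent can go ahead.

Call:
play_rows([
  [[0, 0, 0.015, 0, 1], [0, 0, 0.015, 0, 1], [0, 0, 0.01, 0, 1], [0, 0, 0.004, 0, 1], [0, 0, 0, 0, 1], [0, 0, 0, 0, 0.2], [0, 0, 0, 0, 0.1], [0, 0, 0, 0, 0.05]],
])

```text
clock: 3.45
tool_pos: [0.4741, 0.3297, 0.0715]
ee_rot: [[-0.256, 0.967, 0.001], [0.967, 0.256, 0.0], [0.0, 0.001, -1.0]]
contact_force: [-0.6, -1.4, -0.0]
grip_width: 0.0439
finger_force: 0.0
```

Call:
play_rows([
  [[0, 0, 0, 0, 0], [0, 0, 0, 0, 0], [0, 0, 0, 0, 0], [0, 0, 0, 0, 0], [0, 0, 0, 0, 0], [0, 0, 0, 0, 0], [0, 0, -0.01, 0, 0], [0, 0, -0.02, 0, 0]],
])

```text
clock: 4.25
tool_pos: [0.4729, 0.3291, 0.1002]
ee_rot: [[-0.256, 0.967, -0.003], [0.967, 0.256, -0.002], [-0.001, -0.003, -1.0]]
contact_force: [1.2, 0.9, -0.6]
grip_width: 0.0251
finger_force: 59.2
```

```bash
python3 -c "
from plan import *
plan([.5459,-.1146,.24],1.4)"
```

```text
t 4.25 at [0.4729 0.3291 0.1002] phi 0.259 w 0.0251 F [ 1.2  0.9 -0.6] ff 59.2 | roll -1.141 shift [-0.147  -0.4251 -0.1393]
```

Call:
play_rows([
  [[0, 0, -0.0175, -0.142, 0], [0, 0, -0.0175, -0.142, 0], [0, 0, -0.0175, -0.142, 0], [0, 0, -0.0175, -0.142, 0], [0, 0, -0.0175, -0.142, 0], [0, 0, -0.0175, -0.142, 0], [0, 0, -0.0175, -0.142, 0], [0, 0, -0.0175, -0.142, 0]],
])

```text
clock: 5.05
tool_pos: [0.4735, 0.3295, 0.242]
ee_rot: [[-0.986, 0.169, -0.0], [0.169, 0.986, -0.0], [0.0, -0.0, -1.0]]
contact_force: [-0.4, -0.2, -1.6]
grip_width: 0.025
finger_force: 59.3
```

Call:
play_rows([
  [[-0.0092, -0.0266, 0, 0, 0], [-0.0092, -0.0266, 0, 0, 0], [-0.0092, -0.0266, 0, 0, 0], [-0.0092, -0.0266, 0, 0, 0], [-0.0092, -0.0266, 0, 0, 0], [-0.0092, -0.0266, 0, 0, 0], [-0.0092, -0.0266, 0, 0, 0], [-0.0092, -0.0266, 0, 0, 0]],
])

```text
clock: 5.85
tool_pos: [0.5089, 0.1061, 0.2414]
ee_rot: [[-0.985, 0.175, -0.0], [0.175, 0.985, -0.0], [0.0, -0.0, -1.0]]
contact_force: [0.6, -0.8, -1.0]
grip_width: 0.0248
finger_force: 59.4
```

Call:
play_rows([
  [[-0.0092, -0.0266, 0, 0, 0], [-0.0092, -0.0266, 0, 0, 0], [-0.0092, -0.0266, 0, 0, 0], [-0.0092, -0.0266, 0, 0, 0], [-0.0092, -0.0266, 0, 0, 0], [-0.0092, -0.0266, 0, 0, 0], [-0.0092, -0.0266, 0, 0, 0], [0, 0, 0, 0, 0]],
])

```text
clock: 6.65
tool_pos: [0.5402, -0.0901, 0.2409]
ee_rot: [[-0.984, 0.178, -0.0], [0.178, 0.984, -0.001], [0.0, -0.001, -1.0]]
contact_force: [0.1, 0.1, -0.8]
grip_width: 0.025
finger_force: 59.4
```

```bash
cat > riser.py <<'E'
from h import *
from plant import imaging
def look(tag):
    c=imaging.camera("wrist"); cv2.imwrite(f"pics/{tag}.png",c["pixels"]); np.savez(f"pics/{tag}.npz",**c); return c
E
python3 - <<'E'
from plan import *
from riser import *
plan([.5459,-.1146,.24],1.4)
c=look("w3"); P=cloud(c); z=P[...,2]
m=((z>.05)&(z<.07)).astype(np.uint8); k,lab,st,ce=cv2.connectedComponentsWithStats(m)
for i in range(1,k):
    if st[i,4]>800: r=rect(P[lab==i][:,:2]); print(st[i],r, np.nanmedian(z[lab==i]))
E
```

```text
t 6.65 at [ 0.5402 -0.0901  0.2409] phi 1.392 w 0.025 F [ 0.1  0.1 -0.8] ff 59.4 | roll -0.008 shift [-0.0098 -0.0232  0.0009]
[473  62  39  32 936] (array([0.48769461, 0.15452176]), np.float64(-0.175743331914874), 28.77322006225586, 31.84364891052246) 0.06705701761332145
[    1   121   295   174 21549] (array([ 0.57101752, -0.23310176]), np.float64(0.215908162079554), 96.17362976074219, 339.8087158203125) 0.06219002269528284
```

View pics/w3.png

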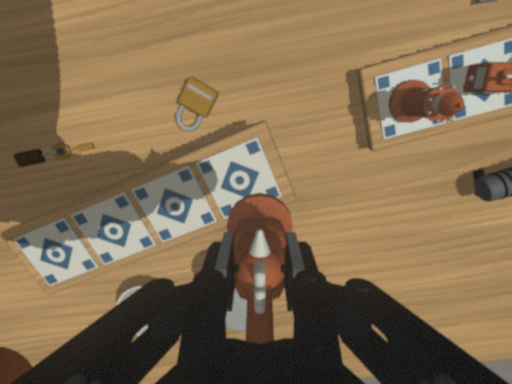

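The wrist view shows the rooster held upright at (260,250). The whole riser is visible from (40,255) to (270,150), measuring 96x340 mm at z = 0.062, so its pose is confirmed.

Call:
play_rows([
  [[-0.0047, -0.0119, 0, 0, 0], [-0.0047, -0.0119, 0, 0, 0], [0, 0, 0.025, 0, 0], [0, 0, 0.025, 0, 0], [0, 0, 0.025, 0, 0], [0, 0, 0.025, 0, 0], [0, 0, 0.015, 0, 0], [0, 0, 0.006, 0, 0]],
])

```text
clock: 7.5
tool_pos: [0.5445, -0.1124, 0.1185]
ee_rot: [[-0.985, 0.174, -0.002], [0.174, 0.985, 0.001], [0.002, 0.0, -1.0]]
contact_force: [-0.8, 0.5, -1.6]
grip_width: 0.025
finger_force: 59.4
```

```bash
python3 -c "
from plan import *
plan([.5455,-.1153,.108],1.392)"
```

```text
t 7.5 at [ 0.5445 -0.1124  0.1185] phi 1.395 w 0.025 F [-0.8  0.5 -1.6] ff 59.4 | roll 0.003 shift [-0.0015 -0.0027  0.0105]
```

Call:
play_rows([
  [[-0.0015, -0.0027, 0.003, 0, 0], [0, 0, 0.003, 0, 0], [0, 0, 0.0015, 0, 0], [0, 0, 0.001, 0, 0], [0, 0, 0.001, 0, 0], [0, 0, 0, 0, 0], [0, 0, 0, 0, 0], [0, 0, 0, 0, 0]],
])

```text
clock: 8.3
tool_pos: [0.5461, -0.1154, 0.1106]
ee_rot: [[-0.985, 0.175, 0.0], [0.175, 0.985, -0.0], [-0.0, -0.0, -1.0]]
contact_force: [0.6, -0.0, -0.8]
grip_width: 0.025
finger_force: 59.4
```

Call:
play_rows([
  [[0, 0, 0.001, 0, 0], [0, 0, 0.001, 0, 0], [0, 0, 0.001, 0, 0], [0, 0, 0, 0, 0], [0, 0, 0, 0, 0], [0, 0, 0, 0, 0], [0, 0, 0, 0, 0], [0, 0, 0, 0, 0]],
])

```text
clock: 9.1
tool_pos: [0.5462, -0.1154, 0.1095]
ee_rot: [[-0.985, 0.175, 0.002], [0.175, 0.985, -0.001], [-0.002, -0.0, -1.0]]
contact_force: [-6.1, 1.8, 18.9]
grip_width: 0.0253
finger_force: 62.1
```

Call:
play_rows([
  [[0, 0, -0.0015, 0, 0], [0, 0, 0, 0, 0], [0, 0, 0, 0, 0.35], [0, 0, 0, 0, 0.4], [0, 0, 0, 0, 0.5], [0, 0, 0, 0, 0.7], [0, 0, 0, 0, 1], [0, 0, 0, 0, 1]],
])

```text
clock: 9.9
tool_pos: [0.546, -0.1154, 0.1089]
ee_rot: [[-0.985, 0.175, -0.0], [0.175, 0.985, 0.0], [0.0, 0.0, -1.0]]
contact_force: [-0.7, -0.3, 0.4]
grip_width: 0.0834
finger_force: 0.0
```

Call:
play_rows([
  [[0, 0, 0, 0, 1], [0, 0, 0, 0, 1], [0, 0, -0.01, 0, 1], [0, 0, -0.02, 0, 1], [0, 0, -0.03, 0, 1], [0, 0, -0.03, 0, 1], [0, 0, -0.03, 0, 1], [0, 0, -0.01, 0, 1]],
])

```text
clock: 10.7
tool_pos: [0.5468, -0.1156, 0.2429]
ee_rot: [[-0.985, 0.175, 0.005], [0.175, 0.985, -0.002], [-0.005, -0.001, -1.0]]
contact_force: [0.7, -0.0, 0.1]
grip_width: 0.0856
finger_force: 0.0
```

```bash
cat > chk.py <<'E'
# position of what stands on the riser, in its frame
from h import *
from plant import imaging
def chk(S=(.5712,-.2325),sa=.216):
    R=np.array([[np.cos(sa),-np.sin(sa)],[np.sin(sa),np.cos(sa)]])
    for n in ("scene","side"):
        P=cloud(imaging.camera(n)); o=(.002,.001) if n=="scene" else (0,0)
        L=(P[...,:2]-np.array(S)-o)@R; z=P[...,2]-.062
        for y in (.12,.04,-.04,-.12):
            m=(abs(L[...,0])<.045)&(abs(L[...,1]-y)<.04)&(z>.008)
            if m.sum()>30: q=L[m]; a,b=np.percentile(q,[2,98],axis=0); print(n,y,"mid",((a+b)/2).round(4),"size",(b-a).round(3),"top",np.percentile(z[m],99).round(3))
E
python3 -c "
from plan import *
from chk import *
plan([.4964,.0860,.24],.1)
chk()"
```

```text
t 10.7 at [ 0.5468 -0.1156  0.2429] phi 1.395 w 0.0856 F [ 0.7 -0.   0.1] ff 0.0 | roll 1.295 shift [ 0.2057 -0.03    0.0023]
scene 0.12 mid [0.0097 0.1272] size [0.057 0.059] top 0.43
scene 0.04 mid [-0.0127  0.0644] size [0.018 0.03 ] top 0.253
side 0.12 mid [-0.0105  0.1187] size [0.056 0.073] top 0.435
side 0.04 mid [-0.0132  0.0642] size [0.048 0.031] top 0.433
```

Run:
```python
from h import *
from scipy.optimize import least_squares
c=np.load("pics/w3.npz"); P=cloud(c); z=P[...,2]
for h0,h1,d in ((.024+.003,.024+.014,None),(.024+.016,.024+.056,.0145),(.024+.06,.024+.095,None)):
    m=(z>h0)&(z<h1)&(np.hypot(P[...,0]-.4996,P[...,1]-.0877)<.035); q=P[m][:,:2]
    s=least_squares(lambda p:np.hypot(*(q-p[:2]).T)-(d or p[2]),[.4996,.0877,.0145],loss="soft_l1",f_scale=.001).x
    print(m.sum(),s.round(4),((q.min(0)+q.max(0))/2).round(4),np.ptp(q,axis=0).round(3))
```

```text
698 [0.4994 0.0859 0.0197] [0.4993 0.0831] [0.045 0.043]
548 [0.4994 0.0858 0.0145] [0.4985 0.0789] [0.028 0.017]
1143 [0.4998 0.088  0.0115] [0.499  0.0849] [0.032 0.032]
```

Call:
play_rows([
  [[0, 0, 0, 0.145, 1], [0, 0, 0, 0.145, 1], [0, 0, 0, 0.145, 1], [0, 0, 0, 0.145, 1], [0, 0, 0, 0.145, 1], [0, 0, 0, 0.145, 1], [0, 0, 0, 0.145, 1], [0, 0, 0, 0.145, 1]],
])

```text
clock: 11.6
tool_pos: [0.5455, -0.1152, 0.2374]
ee_rot: [[-0.227, 0.974, -0.002], [0.974, 0.227, 0.001], [0.001, -0.002, -1.0]]
contact_force: [0.8, 0.7, -0.5]
grip_width: 0.0854
finger_force: 0.0
```

Call:
play_rows([
  [[0, 0, 0, 0.135, 1], [0.03, -0.005, 0, 0, 1], [0.03, -0.005, 0, 0, 1], [0.03, -0.005, 0, 0, 1], [0.03, -0.005, 0, 0, 1], [0.03, -0.005, 0, 0, 1], [0.03, -0.005, 0, 0, 1], [0.015, 0, 0, 0, 1]],
])

```text
clock: 12.4
tool_pos: [0.4952, 0.0776, 0.2378]
ee_rot: [[-0.101, 0.995, -0.002], [0.995, 0.101, 0.0], [0.001, -0.002, -1.0]]
contact_force: [0.6, 0.1, 0.5]
grip_width: 0.0851
finger_force: 0.0
```

```bash
python3 -c "
from plan import *
plan([.4996,.0877,.12],.1)"
```

```text
t 12.4 at [0.4952 0.0776 0.2378] phi 0.101 w 0.0851 F [0.6 0.1 0.5] ff 0.0 | roll 0.001 shift [0.0096 0.0057 0.1178]
```

Call:
play_rows([
  [[0.0085, 0.0052, 0, 0, 1], [0, 0, 0.025, 0, 1], [0, 0, 0.025, 0, 1], [0, 0, 0.025, 0, 1], [0, 0, 0.025, 0, 1], [0, 0, 0.01, 0, 1], [0, 0, 0, 0, 1], [0, 0, 0, 0, 1]],
])

```text
clock: 13.2
tool_pos: [0.5015, 0.0845, 0.1295]
ee_rot: [[-0.1, 0.995, 0.0], [0.995, 0.1, -0.0], [-0.0, 0.0, -1.0]]
contact_force: [0.4, -0.5, 0.3]
grip_width: 0.0855
finger_force: 0.0
```

Run:
```python
from plan import *
from riser import *
plan([.4995,.0865,.066],.1)
look("w4")
```

```text
t 13.2 at [0.5015 0.0845 0.1295] phi 0.1 w 0.0855 F [ 0.4 -0.5  0.3] ff 0.0 | roll -0.0 shift [ 0.0022 -0.0019  0.0635]
```

View pics/w4.png

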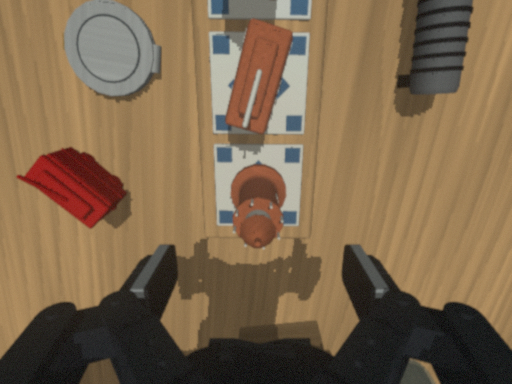

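The lighthouse is centred between the fingers at (258,200), and the tram at (260,80) is clear of them.

Call:
play_rows([
  [[0.0022, -0.0019, 0.01, 0, 1], [0, 0, 0.015, 0, 1], [0, 0, 0.015, 0, 1], [0, 0, 0.015, 0, 1], [0, 0, 0.007, 0, 1], [0, 0, 0.0015, 0, 1], [0, 0, 0, 0, 0.2], [0, 0, 0, 0, 0.1]],
])

```text
clock: 14.05
tool_pos: [0.4994, 0.0867, 0.0661]
ee_rot: [[-0.1, 0.995, 0.001], [0.995, 0.1, 0.0], [-0.0, 0.001, -1.0]]
contact_force: [0.3, -0.5, -0.3]
grip_width: 0.0588
finger_force: 0.0
```

Call:
play_rows([
  [[0, 0, 0, 0, 0.05], [0, 0, 0, 0, 0], [0, 0, 0, 0, 0], [0, 0, 0, 0, 0], [0, 0, 0, 0, 0], [0, 0, 0, 0, 0], [0, 0, 0, 0, 0], [0, 0, 0, 0, 0]],
])

```text
clock: 14.85
tool_pos: [0.4994, 0.0866, 0.0661]
ee_rot: [[-0.1, 0.995, 0.001], [0.995, 0.1, 0.0], [-0.0, 0.001, -1.0]]
contact_force: [0.3, -0.9, 6.3]
grip_width: 0.0297
finger_force: 58.5
```

Run:
```python
from plan import *
from h import *
plan([.5969,-.3497,.22],.1)
c=np.load("pics/w4.npz"); P=cloud(c); z=P[...,2]
m=(z>.054)&(z<.075)&(abs(P[...,1]-.172)<.05)&(abs(P[...,0]-.49)<.04)
k,lab,st,ce=cv2.connectedComponentsWithStats(m.astype(np.uint8)); i=1+st[1:,4].argmax(); print(st[i],rect(P[lab==i][:,:2]))
```

```text
t 14.85 at [0.4994 0.0866 0.0661] phi 0.1 w 0.0297 F [ 0.3 -0.9  6.3] ff 58.5 | roll -0.0 shift [-0.4439  0.0537 -0.1538]
[ 225   19   68  116 4638] (array([0.49040448, 0.17007469]), np.float64(-0.178735926031796), 28.897090911865234, 62.18882751464844)
```

Call:
play_rows([
  [[0, 0, -0.02, 0, 0], [0, 0, -0.035, 0, 0], [0, 0, -0.04, 0, 0], [0, 0, -0.04, 0, 0], [0, 0, -0.04, 0, 0], [-0.03, 0.0036, 0, 0, 0], [-0.03, 0.0036, 0, 0, 0], [-0.03, 0.0036, 0, 0, 0]],
])

```text
clock: 15.65
tool_pos: [0.5187, -0.0026, 0.2407]
ee_rot: [[-0.101, 0.995, 0.0], [0.995, 0.101, -0.0], [-0.0, 0.0, -1.0]]
contact_force: [0.3, 0.2, -1.3]
grip_width: 0.0301
finger_force: 60.3
```

Call:
play_rows([
  [[-0.0295, 0.0036, 0, 0, 0], [-0.0295, 0.0036, 0, 0, 0], [-0.0295, 0.0036, 0, 0, 0], [-0.0295, 0.0036, 0, 0, 0], [-0.0295, 0.0036, 0, 0, 0], [-0.0295, 0.0036, 0, 0, 0], [-0.0295, 0.0036, 0, 0, 0], [-0.0295, 0.0036, 0, 0, 0]],
])

```text
clock: 16.45
tool_pos: [0.5709, -0.2349, 0.2402]
ee_rot: [[-0.1, 0.995, -0.001], [0.995, 0.1, 0.0], [0.0, -0.001, -1.0]]
contact_force: [-0.9, -0.1, -1.2]
grip_width: 0.0294
finger_force: 60.3
```

Call:
play_rows([
  [[-0.0295, 0.0036, 0, 0, 0], [-0.0295, 0.0036, 0, 0, 0], [-0.0295, 0.0036, 0, 0, 0], [-0.0295, 0.0036, 0, 0, 0], [0, 0, 0, 0, 0], [0, 0, 0, 0, 0], [0, 0, 0, 0, 0], [0, 0, 0, 0, 0]],
])

```text
clock: 17.25
tool_pos: [0.597, -0.3488, 0.2408]
ee_rot: [[-0.101, 0.995, 0.0], [0.995, 0.101, 0.0], [0.0, 0.0, -1.0]]
contact_force: [-0.5, 2.0, -1.2]
grip_width: 0.0296
finger_force: 60.3
```

```bash
python3 -c "
from plan import *
plan([.5969,-.3497,.105],.1)"
```

```text
t 17.25 at [ 0.597  -0.3488  0.2408] phi 0.101 w 0.0296 F [-0.5  2.  -1.2] ff 60.3 | roll 0.001 shift [-0.0009 -0.0002  0.1358]
```

Call:
play_rows([
  [[-0.0009, 0, 0.03, 0, 0], [0, 0, 0.03, 0, 0], [0, 0, 0.03, 0, 0], [0, 0, 0.02, 0, 0], [0, 0, 0.012, 0, 0], [0, 0, 0.006, 0, 0], [0, 0, 0.002, 0, 0], [0, 0, 0.001, 0, 0]],
])

```text
clock: 18.05
tool_pos: [0.5975, -0.3508, 0.1105]
ee_rot: [[-0.1, 0.995, 0.001], [0.995, 0.1, -0.001], [-0.001, 0.001, -1.0]]
contact_force: [-0.4, 0.1, -1.6]
grip_width: 0.0299
finger_force: 60.4
```

Call:
play_rows([
  [[0, 0, 0.001, 0, 0], [0, 0, 0.001, 0, 0], [0, 0, 0.001, 0, 0], [0, 0, 0, 0, 0], [0, 0, 0, 0, 0], [0, 0, 0, 0, 0], [0, 0, 0, 0, 0], [0, 0, 0, 0, 0]],
])

```text
clock: 18.85
tool_pos: [0.5971, -0.3507, 0.1065]
ee_rot: [[-0.1, 0.995, 0.0], [0.995, 0.1, -0.0], [-0.0, 0.0, -1.0]]
contact_force: [0.9, 0.5, -1.6]
grip_width: 0.0295
finger_force: 60.4
```

Call:
play_rows([
  [[0, 0, 0.001, 0, 0], [0, 0, 0, 0, 0], [0, 0, 0.001, 0, 0], [0, 0, 0, 0, 0], [0, 0, 0, 0, 0], [0, 0, 0, 0, 0], [0, 0, 0, 0, 0], [0, 0, 0, 0, 0]],
])

```text
clock: 19.65
tool_pos: [0.5971, -0.3506, 0.1045]
ee_rot: [[-0.1, 0.995, -0.0], [0.995, 0.1, -0.0], [-0.0, -0.0, -1.0]]
contact_force: [-0.3, 0.1, -1.6]
grip_width: 0.0294
finger_force: 60.4
```

Call:
play_rows([
  [[0, 0, 0.001, 0, 0], [0, 0, 0, 0, 0], [0, 0, 0, 0, 0], [0, 0, 0, 0, 0], [0, 0, 0, 0, 0], [0, 0, 0, 0, 0], [0, 0, 0, 0, 0], [0, 0, 0, 0, 0]],
])

```text
clock: 20.45
tool_pos: [0.5974, -0.3508, 0.1042]
ee_rot: [[-0.1, 0.995, 0.001], [0.995, 0.1, -0.001], [-0.001, 0.001, -1.0]]
contact_force: [-0.0, 1.0, 5.8]
grip_width: 0.0292
finger_force: 59.0
```

Contact has been made gently (6 N), so I release and lift.

Call:
play_rows([
  [[0, 0, -0.0005, 0, 0], [0, 0, 0, 0, 0.4], [0, 0, 0, 0, 0.45], [0, 0, 0, 0, 0.5], [0, 0, 0, 0, 0.7], [0, 0, 0, 0, 1], [0, 0, 0, 0, 1], [0, 0, 0, 0, 1]],
])

```text
clock: 21.25
tool_pos: [0.5971, -0.3507, 0.104]
ee_rot: [[-0.1, 0.995, 0.0], [0.995, 0.1, -0.0], [-0.0, 0.0, -1.0]]
contact_force: [-0.3, -1.2, -0.0]
grip_width: 0.0851
finger_force: 0.0
```

Call:
play_rows([
  [[0, 0, 0, 0, 1], [0, 0, -0.01, 0, 1], [0, 0, -0.02, 0, 1], [0, 0, -0.03, 0, 1], [0, 0, -0.04, 0, 1], [0, 0, -0.03, 0, 1], [0, 0, 0, 0.14, 1], [0, 0, 0, 0.14, 1]],
])

```text
clock: 22.05
tool_pos: [0.5974, -0.3509, 0.2364]
ee_rot: [[0.184, 0.983, 0.003], [0.983, -0.184, -0.002], [-0.001, 0.003, -1.0]]
contact_force: [0.4, 0.5, -0.3]
grip_width: 0.0853
finger_force: 0.0
```

```bash
python3 -c "
from plan import *
plan([.4904,.1701,.2],-.18)"
```

```text
t 22.05 at [ 0.5974 -0.3509  0.2364] phi -0.185 w 0.0853 F [ 0.4  0.5 -0.3] ff 0.0 | roll -0.005 shift [ 0.4934 -0.1987  0.0351]
```

Call:
play_rows([
  [[0.0308, -0.0124, 0, 0, 1], [0.0308, -0.0124, 0, 0, 1], [0.0308, -0.0124, 0, 0, 1], [0.0308, -0.0124, 0, 0, 1], [0.0308, -0.0124, 0, 0, 1], [0.0308, -0.0124, 0, 0, 1], [0.0308, -0.0124, 0, 0, 1], [0.0308, -0.0124, 0, 0, 1]],
])

```text
clock: 22.85
tool_pos: [0.5432, -0.0892, 0.235]
ee_rot: [[0.179, 0.984, 0.001], [0.984, -0.179, -0.0], [-0.0, 0.001, -1.0]]
contact_force: [0.7, 0.6, 0.7]
grip_width: 0.0853
finger_force: 0.0
```

Call:
play_rows([
  [[0.0308, -0.0124, 0, 0, 1], [0.0308, -0.0124, 0, 0, 1], [0.0308, -0.0124, 0, 0, 1], [0.0308, -0.0124, 0, 0, 1], [0.0308, -0.0124, 0.02, 0, 1], [0.0308, -0.0124, 0.02, 0, 1], [0.0308, -0.0124, 0.02, 0, 1], [0.0308, -0.0124, 0.02, 0, 1]],
])

```text
clock: 23.65
tool_pos: [0.4899, 0.171, 0.1543]
ee_rot: [[0.179, 0.984, 0.002], [0.984, -0.179, 0.0], [0.001, 0.001, -1.0]]
contact_force: [-0.1, 0.4, -0.6]
grip_width: 0.0853
finger_force: 0.0
```

Call:
play_rows([
  [[0, 0, 0.01, 0, 1], [0, 0, 0.01, 0, 1], [0, 0, 0.01, 0, 1], [0, 0, 0, 0, 1], [0, 0, 0, 0, 1], [0, 0, 0, 0, 1], [0, 0, 0, 0, 1], [0, 0, 0, 0, 1]],
])

```text
clock: 24.45
tool_pos: [0.4903, 0.1696, 0.1243]
ee_rot: [[0.179, 0.984, 0.001], [0.984, -0.179, 0.0], [0.0, 0.001, -1.0]]
contact_force: [0.5, -0.5, -0.3]
grip_width: 0.0853
finger_force: 0.0
```

Run:
```python
from plan import *
from riser import *
from chk import chk
plan([.4904,.1701,.052],-.18)
chk()
c=look("w5"); P=cloud(c); z=P[...,2]
for y in (.1701,.2487):
    m=(z>.054)&(z<.094)&(abs(P[...,1]-y)<.036)&(abs(P[...,0]-.49)<.04)
    k,lab,st,ce=cv2.connectedComponentsWithStats(m.astype(np.uint8)); i=1+st[1:,4].argmax(); print(st[i],rect(P[lab==i][:,:2]))
```

```text
t 24.45 at [0.4903 0.1696 0.1243] phi -0.18 w 0.0853 F [ 0.5 -0.5 -0.3] ff 0.0 | roll -0.0 shift [ 0.0005 -0.0001  0.0723]
scene 0.12 mid [0.0046 0.1206] size [0.049 0.028] top 0.089
scene -0.12 mid [ 0.0034 -0.1184] size [0.032 0.027] top 0.086
side 0.12 mid [-0.0006  0.1187] size [0.047 0.031] top 0.09
side -0.12 mid [-0.0049 -0.12  ] size [0.026 0.036] top 0.086
[ 240  165   42   99 3570] (array([0.49036777, 0.17012399]), np.float64(-0.17902780848726874), 28.797687530517578, 62.50061798095703)
[ 183   53   76   96 5234] (array([0.48028058, 0.24578958]), np.float64(0.014550508309297605), 35.43497848510742, 49.19197463989258)
```

View pics/w5.png

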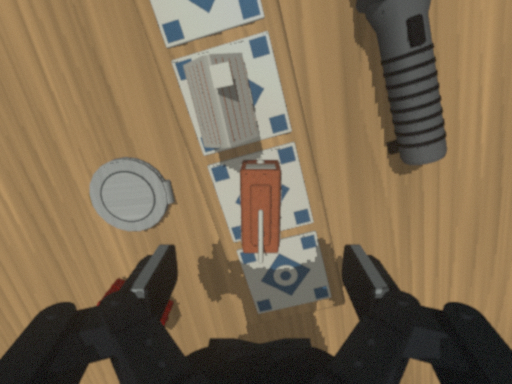

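Rooster and lighthouse stand centred on tiles 1 and 4, at the expected heights. In the wrist view the tram (260,205) lies straight between the fingers.

Call:
play_rows([
  [[0, 0, 0.02, 0, 1], [0, 0, 0.02, 0, 1], [0, 0, 0.018, 0, 1], [0, 0, 0.01, 0, 1], [0, 0, 0.004, 0, 1], [0, 0, 0, 0, 1], [0, 0, 0, 0, 0.2], [0, 0, 0, 0, 0.1]],
])

```text
clock: 25.4
tool_pos: [0.4906, 0.1698, 0.0527]
ee_rot: [[0.179, 0.984, 0.001], [0.984, -0.179, 0.0], [0.0, 0.001, -1.0]]
contact_force: [-0.0, -0.7, -0.4]
grip_width: 0.0588
finger_force: 0.0
```

Call:
play_rows([
  [[0, 0, 0, 0, 0.05], [0, 0, 0, 0, 0], [0, 0, 0, 0, 0], [0, 0, 0, 0, 0], [0, 0, 0, 0, 0], [0, 0, 0, 0, 0], [0, 0, 0, 0, 0], [0, 0, 0, 0, 0]],
])

```text
clock: 26.2
tool_pos: [0.4904, 0.1698, 0.0525]
ee_rot: [[0.179, 0.984, 0.001], [0.984, -0.179, 0.0], [0.0, 0.001, -1.0]]
contact_force: [-0.6, 1.2, 5.1]
grip_width: 0.027
finger_force: 59.7
```

Call:
play_rows([
  [[0, 0, -0.02, 0, 0], [0, 0, -0.035, 0, 0], [0, 0, -0.04, 0, 0], [0, 0, -0.04, 0, 0], [0, 0, -0.04, -0.1, 0], [0, 0, 0, -0.1, 0], [0, 0, 0, -0.1, 0], [0, 0, 0, -0.1, 0]],
])

```text
clock: 27.0
tool_pos: [0.49, 0.1697, 0.2271]
ee_rot: [[-0.222, 0.975, 0.0], [0.975, 0.222, 0.0], [-0.0, 0.0, -1.0]]
contact_force: [-0.1, -0.1, -1.7]
grip_width: 0.0272
finger_force: 59.3
```

```bash
python3 -c "
from plan import *
plan([.5798,-.2716,.23],.216)"
```

```text
t 27.0 at [0.49   0.1697 0.2271] phi 0.224 w 0.0272 F [-0.1 -0.1 -1.7] ff 59.3 | roll 0.008 shift [-0.4503 -0.0069 -0.0029]
```

Call:
play_rows([
  [[-0.03, -0.0005, 0, 0, 0], [-0.03, -0.0005, 0, 0, 0], [-0.03, -0.0005, 0, 0, 0], [-0.03, -0.0005, 0, 0, 0], [-0.03, -0.0005, 0, 0, 0], [-0.03, -0.0005, 0, 0, 0], [-0.03, -0.0005, 0, 0, 0], [-0.03, -0.0005, 0, 0, 0]],
])

```text
clock: 27.8
tool_pos: [0.5385, -0.0666, 0.2268]
ee_rot: [[-0.218, 0.976, -0.0], [0.976, 0.218, 0.0], [0.0, -0.0, -1.0]]
contact_force: [0.4, 0.8, -1.0]
grip_width: 0.0273
finger_force: 59.3
```

Call:
play_rows([
  [[-0.03, -0.0005, 0, 0, 0], [-0.03, -0.0005, 0, 0, 0], [-0.03, -0.0005, 0, 0, 0], [-0.03, -0.0005, 0, 0, 0], [-0.03, -0.0005, 0, 0, 0], [-0.03, -0.0005, 0, 0, 0], [-0.03, 0, 0, 0, 0], [0, 0, 0, 0, 0]],
])

```text
clock: 28.6
tool_pos: [0.5816, -0.2743, 0.2256]
ee_rot: [[-0.215, 0.977, -0.001], [0.977, 0.215, -0.0], [0.0, -0.001, -1.0]]
contact_force: [0.5, 0.2, -1.4]
grip_width: 0.0269
finger_force: 59.4
```

Call:
play_rows([
  [[0, 0, 0.02, 0, 0], [0, 0, 0.02, 0, 0], [0, 0, 0.02, 0, 0], [0, 0, 0, 0, 0], [0, 0, 0, 0, 0], [0, 0, 0, 0, 0], [0, 0, 0, 0, 0], [0, 0, 0, 0, 0]],
])

```text
clock: 29.4
tool_pos: [0.5817, -0.2711, 0.1678]
ee_rot: [[-0.218, 0.976, 0.001], [0.976, 0.218, -0.001], [-0.001, 0.001, -1.0]]
contact_force: [-0.4, -0.2, -1.3]
grip_width: 0.0273
finger_force: 59.3
```

Run:
```python
from plan import *
from riser import *
plan([.5798,-.2716,.0925],.224)
look("w6")
```

```text
t 29.4 at [ 0.5817 -0.2711  0.1678] phi 0.22 w 0.0273 F [-0.4 -0.2 -1.3] ff 59.3 | roll -0.004 shift [-0.     -0.0021  0.0753]
```

View pics/w6.png

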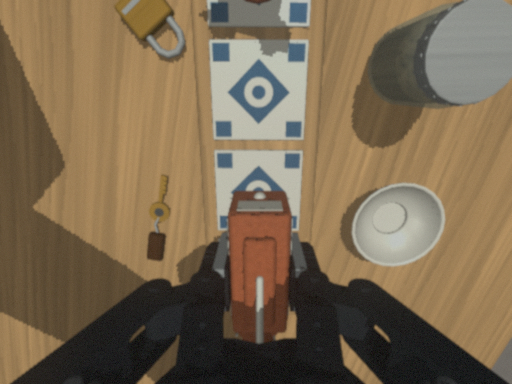

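The tram is held straight above tile 3; the bowl (398,225) is low, while the cup (450,50) may be close to the gripper at tile 2. I lower the tram and measure the cup.

Call:
play_rows([
  [[0, -0.0021, 0.02, 0, 0], [0, 0, 0.02, 0, 0], [0, 0, 0.015, 0, 0], [0, 0, 0.01, 0, 0], [0, 0, 0.004, 0, 0], [0, 0, 0.002, 0, 0], [0, 0, 0.001, 0, 0], [0, 0, 0, 0, 0]],
])

```text
clock: 30.25
tool_pos: [0.5797, -0.2716, 0.0955]
ee_rot: [[-0.218, 0.976, 0.001], [0.976, 0.218, -0.0], [-0.001, 0.001, -1.0]]
contact_force: [-0.5, -0.0, -1.3]
grip_width: 0.0276
finger_force: 59.3
```

Call:
play_rows([
  [[0, 0, 0.001, 0, 0], [0, 0, 0, 0, 0], [0, 0, 0.001, 0, 0], [0, 0, 0, 0, 0], [0, 0, 0, 0, 0], [0, 0, 0, 0, 0], [0, 0, 0, 0, 0], [0, 0, 0, 0, 0]],
])

```text
clock: 31.05
tool_pos: [0.5794, -0.2714, 0.093]
ee_rot: [[-0.218, 0.976, -0.0], [0.976, 0.218, 0.0], [0.0, -0.0, -1.0]]
contact_force: [0.5, -0.1, -1.0]
grip_width: 0.0273
finger_force: 59.3
```

Run:
```python
from h import *
a=.216; R=np.array([[np.cos(a),-np.sin(a)],[np.sin(a),np.cos(a)]])
for f in ("side0","scene0","w6"):
    c=np.load(f"pics/{f}.npz"); P=cloud(c); L=(P[...,:2]-[.5712,-.2325])@R; z=P[...,2]
    m=(z>.015)&(z<.14)&(L[...,0]>.052)&(L[...,0]<.19)&(abs(L[...,1])<.17)
    k,lab,st,ce=cv2.connectedComponentsWithStats(m.astype(np.uint8))
    for i in range(1,k):
        if st[i,4]>80: q=L[lab==i]; print(f,st[i],q.min(0).round(3),q.max(0).round(3),"ztop",z[lab==i].max().round(3))
```

```text
side0 [ 343  151   34   43 1076] [0.098 0.03 ] [0.166 0.098] ztop 0.098
side0 [399 190  41  32 544] [ 0.095 -0.133] [ 0.189 -0.042] ztop 0.031
scene0 [ 98 165  35  24 366] [ 0.099 -0.135] [ 0.189 -0.042] ztop 0.032
scene0 [ 136  171   33   41 1023] [0.103 0.031] [0.173 0.1  ] ztop 0.098
w6 [  371     0   141   109 12417] [0.098 0.028] [0.161 0.098] ztop 0.098
w6 [ 352  183   93   84 3358] [ 0.095 -0.136] [ 0.187 -0.043] ztop 0.031
```

Nothing is closer than 95 mm, so the space is clear. I continue down to contact.

Call:
play_rows([
  [[0, 0, 0.001, 0, 0], [0, 0, 0, 0, 0], [0, 0, 0.001, 0, 0], [0, 0, 0, 0, 0], [0, 0, 0.0005, 0, 0], [0, 0, 0, 0, 0], [0, 0, 0, 0, 0], [0, 0, 0, 0, 0]],
])

```text
clock: 31.85
tool_pos: [0.5794, -0.2715, 0.0906]
ee_rot: [[-0.218, 0.976, 0.0], [0.976, 0.218, -0.0], [-0.0, 0.0, -1.0]]
contact_force: [-0.3, 0.3, -0.5]
grip_width: 0.0271
finger_force: 59.6
```

Call:
play_rows([
  [[0, 0, 0.0003, 0, 0], [0, 0, 0, 0, 0.38], [0, 0, 0, 0, 0.42], [0, 0, 0, 0, 0.5], [0, 0, 0, 0, 0.7], [0, 0, 0, 0, 1], [0, 0, 0, 0, 1], [0, 0, 0, 0, 1]],
])

```text
clock: 32.65
tool_pos: [0.5795, -0.2714, 0.0902]
ee_rot: [[-0.218, 0.976, 0.0], [0.976, 0.218, 0.0], [0.0, 0.0, -1.0]]
contact_force: [0.5, -0.7, 0.1]
grip_width: 0.0853
finger_force: 0.0
```

Call:
play_rows([
  [[0, 0, 0, 0, 1], [0, 0, -0.01, 0, 1], [0, 0, -0.025, 0, 1], [0, 0, -0.035, 0, 1], [0, 0, -0.04, 0, 1], [0, 0, -0.03, 0, 1], [0, 0, 0, 0.105, 1], [0, 0, 0, 0.1, 1]],
])

```text
clock: 33.45
tool_pos: [0.5798, -0.2716, 0.2325]
ee_rot: [[-0.011, 1.0, 0.003], [1.0, 0.011, -0.002], [-0.002, 0.003, -1.0]]
contact_force: [-1.1, -0.9, -0.6]
grip_width: 0.0852
finger_force: 0.0
```

```bash
python3 -c "
from plan import *
plan([.4803,.2460,.12],.0145)"
```

```text
t 33.45 at [ 0.5798 -0.2716  0.2325] phi 0.011 w 0.0852 F [-1.1 -0.9 -0.6] ff 0.0 | roll -0.004 shift [ 0.5192 -0.0922  0.1113]
```

Call:
play_rows([
  [[0.0324, -0.0058, 0, 0, 1], [0.0324, -0.0058, 0, 0, 1], [0.0324, -0.0058, 0, 0, 1], [0.0324, -0.0058, 0, 0, 1], [0.0324, -0.0058, 0, 0, 1], [0.0324, -0.0058, 0, 0, 1], [0.0324, -0.0058, 0, 0, 1], [0.0324, -0.0058, 0, 0, 1]],
])

```text
clock: 34.25
tool_pos: [0.5288, -0.0117, 0.2311]
ee_rot: [[-0.015, 1.0, 0.001], [1.0, 0.015, -0.0], [-0.0, 0.001, -1.0]]
contact_force: [0.5, -0.4, -1.0]
grip_width: 0.0855
finger_force: 0.0
```

Call:
play_rows([
  [[0.0324, -0.0058, 0, 0, 1], [0.0324, -0.0058, 0, 0, 1], [0.0324, -0.0058, 0, 0, 1], [0.0324, -0.0058, 0, 0, 1], [0.0324, -0.0058, 0, 0, 1], [0.0324, -0.0058, 0.02, 0, 1], [0.0324, -0.0058, 0.02, 0, 1], [0.0324, -0.0058, 0.02, 0, 1]],
])

```text
clock: 35.05
tool_pos: [0.4786, 0.2469, 0.1705]
ee_rot: [[-0.015, 1.0, 0.001], [1.0, 0.015, 0.0], [0.0, 0.001, -1.0]]
contact_force: [0.3, 0.6, -0.2]
grip_width: 0.0856
finger_force: 0.0
```

Call:
play_rows([
  [[0, 0, 0.02, 0, 1], [0, 0, 0.02, 0, 1], [0, 0, 0, 0, 1], [0, 0, 0, 0, 1], [0, 0, 0, 0, 1], [0, 0, 0, 0, 1], [0, 0, 0, 0, 1], [0, 0, 0, 0, 1]],
])

```text
clock: 35.85
tool_pos: [0.4791, 0.2455, 0.1306]
ee_rot: [[-0.015, 1.0, 0.001], [1.0, 0.015, 0.0], [0.0, 0.001, -1.0]]
contact_force: [0.9, 0.7, 0.3]
grip_width: 0.0853
finger_force: 0.0
```

Run:
```python
from plan import *
from riser import *
from chk import chk
chk()
c=look("w7"); P=cloud(c); z=P[...,2]
m=(z>.05)&(z<.098)&(abs(P[...,1]-.246)<.04)&(abs(P[...,0]-.48)<.04)
k,lab,st,ce=cv2.connectedComponentsWithStats(m.astype(np.uint8)); i=1+st[1:,4].argmax(); r=rect(P[lab==i][:,:2]);print(st[i],r)
plan([*r[0],.052],r[1])
```

```text
scene 0.12 mid [0.0049 0.1206] size [0.049 0.029] top 0.09
scene -0.04 mid [ 0.002  -0.0363] size [0.027 0.059] top 0.06
scene -0.12 mid [ 0.0046 -0.1182] size [0.032 0.03 ] top 0.086
side 0.12 mid [-0.0009  0.1188] size [0.048 0.03 ] top 0.09
side -0.04 mid [-0.0033 -0.0371] size [0.025 0.059] top 0.059
side -0.12 mid [-0.005  -0.1203] size [0.028 0.036] top 0.087
[ 238  172   52   83 3759] (array([0.48038522, 0.24583142]), np.float64(0.017081766983715108), 35.35995101928711, 49.93946838378906)
t 36.0 at [0.4789 0.2455 0.1303] phi 0.015 w 0.0854 F [ 0.4 -0.  -0.4] ff 0.0 | roll -0.002 shift [0.0003 0.0014 0.0783]
```

View pics/w7.png

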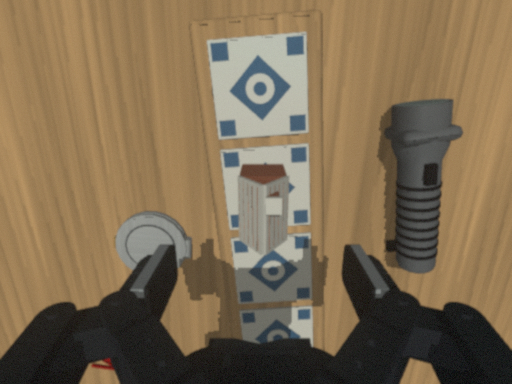

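The three placed figurines are within about 5 mm of their tile centres. The house (263,205) is centred between the fingers.

Call:
play_rows([
  [[0.0003, 0.0014, 0.02, 0, 1], [0, 0, 0.02, 0, 1], [0, 0, 0.02, 0, 1], [0, 0, 0.012, 0, 1], [0, 0, 0.006, 0, 1], [0, 0, 0, 0, 1], [0, 0, 0, 0, 0.3], [0, 0, 0, 0, 0.2]],
])

```text
clock: 36.8
tool_pos: [0.4807, 0.246, 0.053]
ee_rot: [[-0.015, 1.0, 0.001], [1.0, 0.015, 0.0], [0.0, 0.001, -1.0]]
contact_force: [-0.2, -0.1, 0.1]
grip_width: 0.0592
finger_force: 0.0
```

Call:
play_rows([
  [[0, 0, 0, 0, 0.1], [0, 0, 0, 0, 0], [0, 0, 0, 0, 0], [0, 0, 0, 0, 0], [0, 0, 0, 0, 0], [0, 0, 0, 0, 0], [0, 0, 0, 0, 0], [0, 0, 0, 0, 0]],
])

```text
clock: 37.6
tool_pos: [0.4807, 0.246, 0.0529]
ee_rot: [[-0.015, 1.0, 0.001], [1.0, 0.015, 0.0], [0.0, 0.001, -1.0]]
contact_force: [-0.5, 0.5, 5.5]
grip_width: 0.0329
finger_force: 60.4
```

Call:
play_rows([
  [[0, 0, -0.02, 0, 0], [0, 0, -0.035, 0, 0], [0, 0, -0.04, 0, 0], [0, 0, -0.04, 0, 0], [0, 0, -0.04, 0, 0], [0, 0, -0.01, -0.1, 0], [0, 0, 0, -0.1, 0], [0, 0, 0, 0, 0]],
])

```text
clock: 38.4
tool_pos: [0.4802, 0.2458, 0.2375]
ee_rot: [[-0.215, 0.977, 0.001], [0.977, 0.215, 0.0], [0.0, 0.001, -1.0]]
contact_force: [0.9, 0.6, -1.9]
grip_width: 0.0333
finger_force: 60.0
```

```bash
python3 -c "
from plan import *
plan([.5626,-.1934,.235],.216)"
```

```text
t 38.4 at [0.4802 0.2458 0.2375] phi 0.217 w 0.0333 F [ 0.9  0.6 -1.9] ff 60.0 | roll 0.001 shift [-0.4467 -0.0137  0.0025]
```

Call:
play_rows([
  [[-0.0298, -0.0009, 0, 0, 0], [-0.0298, -0.0009, 0, 0, 0], [-0.0298, -0.0009, 0, 0, 0], [-0.0298, -0.0009, 0, 0, 0], [-0.0298, -0.0009, 0, 0, 0], [-0.0298, -0.0009, 0, 0, 0], [-0.0298, -0.0009, 0, 0, 0], [-0.0298, -0.0009, 0, 0, 0]],
])

```text
clock: 39.2
tool_pos: [0.5239, 0.0102, 0.2366]
ee_rot: [[-0.21, 0.978, -0.001], [0.978, 0.21, 0.0], [0.0, -0.001, -1.0]]
contact_force: [0.5, -0.1, -1.8]
grip_width: 0.0332
finger_force: 60.0
```

Call:
play_rows([
  [[-0.0298, -0.0009, 0, 0, 0], [-0.0298, -0.0009, 0, 0, 0], [-0.0298, -0.0009, 0, 0, 0], [-0.0298, -0.0009, 0, 0, 0], [-0.0298, -0.0009, 0, 0, 0], [-0.0298, -0.0009, 0, 0, 0], [-0.0298, -0.0009, 0, 0, 0], [0, 0, 0, 0, 0]],
])

```text
clock: 40.0
tool_pos: [0.5626, -0.1969, 0.2357]
ee_rot: [[-0.207, 0.978, -0.002], [0.978, 0.207, 0.0], [0.0, -0.002, -1.0]]
contact_force: [0.2, 0.6, -1.2]
grip_width: 0.0329
finger_force: 60.0
```

Call:
play_rows([
  [[0, 0, 0.02, 0, 0], [0, 0, 0.02, 0, 0], [0, 0, 0, 0, 0], [0, 0, 0, 0, 0], [0, 0, 0, 0, 0], [0, 0, 0, 0, 0], [0, 0, 0, 0, 0], [0, 0, 0, 0, 0]],
])

```text
clock: 40.8
tool_pos: [0.5626, -0.1937, 0.1976]
ee_rot: [[-0.213, 0.977, 0.001], [0.977, 0.213, -0.0], [-0.0, 0.0, -1.0]]
contact_force: [0.1, 0.2, -0.7]
grip_width: 0.0334
finger_force: 60.0
```

Run:
```python
from plan import *
from riser import *
plan([.5626,-.1934,.0935],.217)
look("w8")
```

```text
t 40.8 at [ 0.5626 -0.1937  0.1976] phi 0.215 w 0.0334 F [ 0.1  0.2 -0.7] ff 60.0 | roll -0.002 shift [4.000e-04 1.000e-04 1.041e-01]
```

View pics/w8.png

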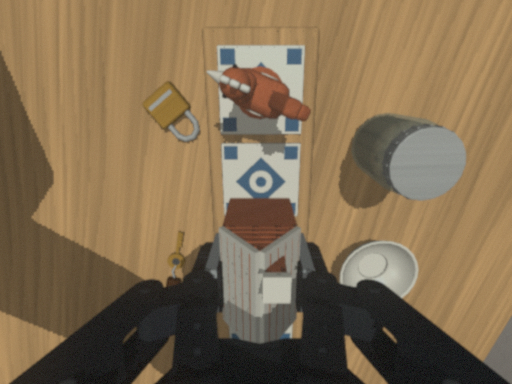

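The house is held level above tile 2 (260,180), with the rooster standing upright at (262,95) well clear.

Call:
play_rows([
  [[0, 0, 0.025, 0, 0], [0, 0, 0.025, 0, 0], [0, 0, 0.02, 0, 0], [0, 0, 0.015, 0, 0], [0, 0, 0.01, 0, 0], [0, 0, 0.005, 0, 0], [0, 0, 0.002, 0, 0], [0, 0, 0.001, 0, 0]],
])

```text
clock: 41.65
tool_pos: [0.5627, -0.1939, 0.0946]
ee_rot: [[-0.213, 0.977, 0.001], [0.977, 0.213, -0.0], [-0.001, 0.001, -1.0]]
contact_force: [0.4, -0.9, -1.4]
grip_width: 0.0334
finger_force: 60.0
```

Call:
play_rows([
  [[0, 0, 0.001, 0, 0], [0, 0, 0, 0, 0], [0, 0, 0.001, 0, 0], [0, 0, 0, 0, 0], [0, 0, 0, 0, 0], [0, 0, 0, 0, 0], [0, 0, 0, 0, 0], [0, 0, 0, 0, 0]],
])

```text
clock: 42.45
tool_pos: [0.5625, -0.1938, 0.0922]
ee_rot: [[-0.213, 0.977, -0.0], [0.977, 0.213, -0.0], [-0.0, -0.0, -1.0]]
contact_force: [-0.1, -0.4, -0.6]
grip_width: 0.0335
finger_force: 60.0
```

Call:
play_rows([
  [[0, 0, 0.001, 0, 0], [0, 0, 0, 0, 0], [0, 0, 0.0005, 0, 0], [0, 0, 0, 0, 0], [0, 0, 0, 0, 0], [0, 0, 0, 0, 0], [0, 0, 0, 0, 0], [0, 0, 0, 0, 0]],
])

```text
clock: 43.25
tool_pos: [0.5624, -0.1937, 0.0909]
ee_rot: [[-0.213, 0.977, 0.0], [0.977, 0.213, -0.0], [-0.0, 0.0, -1.0]]
contact_force: [-2.5, 0.4, 5.2]
grip_width: 0.0331
finger_force: 60.7
```

Contact has been made at 5 N. I release, lift and move clear.

Call:
play_rows([
  [[0, 0, -0.0003, 0, 0], [0, 0, 0, 0, 0.45], [0, 0, 0, 0, 0.5], [0, 0, 0, 0, 0.6], [0, 0, 0, 0, 0.8], [0, 0, 0, 0, 1], [0, 0, 0, 0, 1], [0, 0, 0, 0, 1]],
])

```text
clock: 44.05
tool_pos: [0.5625, -0.1938, 0.091]
ee_rot: [[-0.213, 0.977, 0.0], [0.977, 0.213, -0.0], [-0.0, 0.0, -1.0]]
contact_force: [0.0, 1.0, 0.2]
grip_width: 0.0855
finger_force: 0.0
```

Call:
play_rows([
  [[0, 0, 0, 0, 1], [0, 0, -0.01, 0, 1], [0, 0, -0.025, 0, 1], [0, 0, -0.035, 0, 1], [0, 0, -0.04, 0, 1], [0, 0, -0.03, 0, 1], [0, 0, -0.02, 0, 1], [0, 0, 0, 0, 1]],
])

```text
clock: 44.85
tool_pos: [0.5633, -0.1941, 0.255]
ee_rot: [[-0.213, 0.977, 0.005], [0.977, 0.213, -0.003], [-0.004, 0.005, -1.0]]
contact_force: [0.5, -0.3, -0.6]
grip_width: 0.0856
finger_force: 0.0
```

Call:
play_rows([
  [[0.03, 0, 0, 0, 1], [0.03, 0, 0, 0, 1], [0.03, 0, 0, 0, 1], [0.03, 0, 0, 0, 1], [0.03, 0, 0, 0, 1], [0.03, 0, 0, 0, 1], [0.03, 0, 0, 0, 1], [0.03, 0, 0, 0, 1]],
])

```text
clock: 45.65
tool_pos: [0.5105, 0.0419, 0.2506]
ee_rot: [[-0.213, 0.977, -0.001], [0.977, 0.213, 0.0], [0.0, -0.001, -1.0]]
contact_force: [-0.1, 0.3, 0.5]
grip_width: 0.0856
finger_force: 0.0
```

Call:
play_rows([
  [[0.03, 0, 0, 0, 1], [0.03, 0, 0, 0, 1], [0.03, 0, 0, 0, 1], [0, 0, 0, 0, 1], [0, 0, 0, 0, 1], [0, 0, 0, 0, 1], [0, 0, 0, 0, 1], [0, 0, 0, 0, 1]],
])

```text
clock: 46.45
tool_pos: [0.4923, 0.1279, 0.2509]
ee_rot: [[-0.212, 0.977, -0.0], [0.977, 0.212, -0.0], [-0.0, -0.0, -1.0]]
contact_force: [-0.4, 0.1, 0.2]
grip_width: 0.0852
finger_force: 0.0
```

Run:
```python
from chk import *
chk()
c=imaging.camera("side"); cv2.imwrite("pics/end.png",cv2.resize(c["pixels"][140:290,270:470],None,fx=4,fy=4,interpolation=cv2.INTER_CUBIC))
```

```text
scene 0.12 mid [0.004  0.1203] size [0.05  0.029] top 0.088
scene 0.04 mid [0.0054 0.0414] size [0.026 0.046] top 0.068
scene -0.04 mid [ 0.0024 -0.037 ] size [0.026 0.06 ] top 0.058
scene -0.12 mid [ 0.0032 -0.1174] size [0.031 0.027] top 0.086
side 0.12 mid [-0.0007  0.1185] size [0.047 0.03 ] top 0.09
side 0.04 mid [-0.0054  0.0419] size [0.027 0.046] top 0.069
side -0.04 mid [-0.0032 -0.037 ] size [0.026 0.059] top 0.058
side -0.12 mid [-0.0044 -0.1202] size [0.028 0.036] top 0.087
```

View pics/end.png

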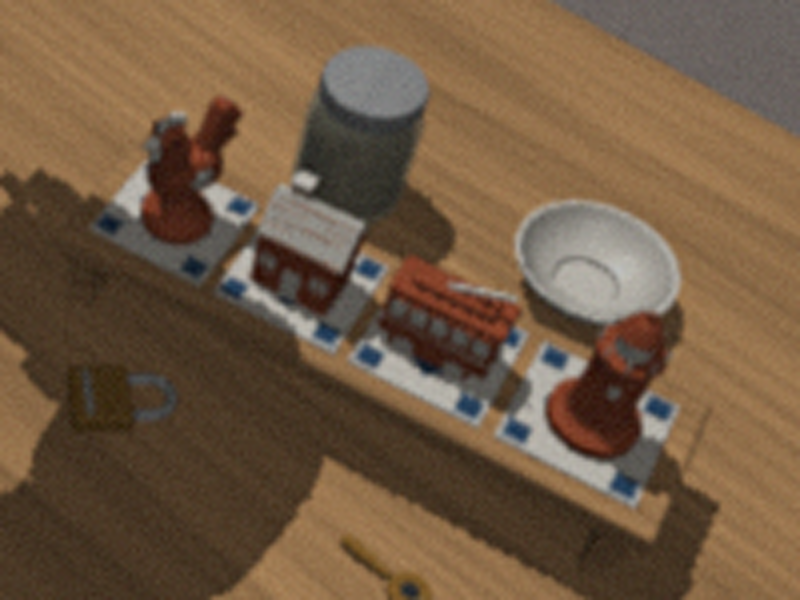

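All four stand upright and centred on their tiles, in order: rooster (180,200), house (310,250), tram (450,310), lighthouse (600,400). I'm handing in the job.

```bash
python3 -c "
from plant import env
print(env.hand_in())"
```

```text
the job is handed in; nothing more can be done
None
```

I moved all four figurines to the riser in their original order (rooster, house, tram, lighthouse) and handed the job in at about 46 s; the last camera check showed each upright, released and within about 5 mm of its tile's centre, but the hand-in returned no verdict.

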